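Press the jar's cap home, then hold the guard open

ROBOT

A 6-joint arm with a two-finger parallel gripper is mounted at the origin on a cart in front of the work surface, level with it; the furniture and walls round the work are solid. World frame = base frame: x ahead of the robot, y to its left, z up, the work surface at z = 0. Lengths are in m, angles in rad, forces in N, time in s.
With the tool pointing down it reaches from about 0.325 to 0.775 m from the base axis. Payload 5.5 kg.
Tool frame: the origin (TCP) lies at the very end of the fingers, on their centre line; the grasp point (between the pads) lies 19 mm behind it (env.grip_depth is the z of the grasp point in the tool frame, in m); z points along the fingers, y is the line along which they close (so a half turn about z gives the same grasp; the last joint's range is limited). The gripper opens to 88 mm and grips with 3 to 60 N. Pads are 20 mm wide; open, the fingers measure 115 mm over their backs; the gripper's body (75 mm by 178 mm) begins 61 mm behind the grasp point.
Start: joints at [1.288, 0.091, 1.231, -0, 1.82, -0.057], TCP at [0.134, 0.585, 0.223] pointing down, gripper open.
Joint ranges: [-2.87, 2.87], [-0.86, 2.18], [0.17, 2.46], [-1.51, 4.65], [0.06, 2.69], [-2.65, 2.65]. Speed limits (rad/s): [2.57, 2.57, 3.01, 3.14, 3.14, 3.14].

INTERFACE

Orientations are given as a unit quaternion [x, y, z, w].
In Python, from cell import env, imaging gives the robot as it stands.
- The arm moves only by the shell command python3 -m pendant 'ROWS' [FORCE]. ROWS is JSON, a list that holds one entry, the list of rows, each a list of 7 numbers: the turn, a rotation vector about the tool's x, y, z in degrees, then the shift along the tool's x, y, z in cm, then the opening, from 0 (shut) to 1 (fully open). In form: [[[ax, ay, az, dx, dy, dz, jaw], ...]]. A call has 1 to 8 rows; each row is the pose to reach, as a shift and turn from the pose commanded when the call began, along the tool's axes at that moment; what a row does not reach only later rows make up. A row lasts 1/10 s, in which the tool goes at most 50 mm and 8.59 degrees, less where a joint would pass 70% of its speed; a pose out of reach is approached as far as the arm can. A call with a gripper value outside its range is refused whole. The fingers move at their own pace and stop on an object; FORCE is the grip in N (left out, the last holds). Time passes only in rows, so rows that repeat a pose let the fingers close. It gives the time, the measured TCP pose, the force, the opening and the grip force at its end, in the units of the state.
- env.get_state(): the state, without advancing time (a new reading comes with each control period).
- imaging.snapshot(name): name is "scene" or "top" or "wrist"; returns the picture (384x512x3 uint8, blue, green, red); there is no depth.
- imaging.camera_info(name): a dict with "intrinsics" (3x3 intrinsics, pixels), "k1" (the pictures are not rectified: a ray, as slopes to the right and down, at radius r is drawn at 1 + k1 r^2 times it, then the intrinsics apply), "camera_from_world" (4x4, takes a point from world to camera coordinates); the wrist camera has in their place "mount" (4x4, takes a point from camera to tool coordinates, whose origin is the TCP and whose axes are the flange's). Camera axes: x right, y down, z forward; pixel columns grow to the right and rows downward; lengths in m; the calibration is good to about 2 mm. A picture is of the moment at which its call begins: read the wrist's pose just before it. camera_info takes no time and is no camera call.
- env.finish_job(): hands the job in; it is judged then, once.
Trained networks look in the newest picture that a camera, given by its name, has taken for a name from the list of things; names that differ only in an ending like _2 or _b are one class to them, and where a whole thing is asked for, a point or a joint stands for the part that bears it (a point fixed in the world has none). Each returns a list of dicts, best first, with "p" (0 to 1); they miss things now and then, are a little off and sometimes report something else, mostly with a low value. They report only what shows in the picture. A call takes as long as a camera call.
- imaging.boxes_of(target, camera): "rect" ([left, top, width, height] in pixels, round what is visible of it).
- imaging.cut_out(target, camera): "mask" (384x512 bool, what is visible of it) and "rect" ([left, top, width, height] in pixels, round what is visible of it).
- imaging.landmark_of(target, camera): "centre" ([column, row] in pixels: a listed point, or the origin of a listed thing).
The state is a dict: "clock": time; "joints": joint angles; "joint_velocities": joint speeds; "tau": joint torques, N m; "tcp_pos": TCP position; "eef_rot": TCP orientation; "wrist_force": force on the tool from outside, world axes, zero at the start; "ft_torque": the same for the moment, N m; "finger_gap": opening from 0.0 (shut) to 1.0 (fully open); "gripper_force": force on a finger pad.
Only numpy, scipy, OpenCV 4.12 (cv2) and the standard library are available. Lean on these libraries where they do the work, as an engineer would, in place of code of your own. Each camera call takes 0.05 s, during which the arm holds its last target. There are 200 camera calls.

TASK

A capped jar stands in the small hand press. With the clear front guard left shut, pull the press's sprung side lever all the way down to its stop, hold it there for a moment, then ease it slowly back up to its rest (take two seconds or more; do not let it spring back). Then swing the guard up to 60 degrees from shut and finish still holding it there, so that a colleague can take the jar; let go of nothing at the end and leave the jar and the other things on the table where they are.

Things in the scene. Friction and masses are not known exactly. Their poses are not given: they have to be found in the camera images.
- press: grey bench hand press, fixed, turned up to 0.3 rad from square to the robot; base plate 240x190x18 mm (x by y), head 80 mm wide at z 155 to 217 mm, from 58 mm in front of the origin to the column at the back. Origin on the table under the centre of the jar's nest; x axis points from its front to its back, y to its left, z up. The ram under the head goes down 18 mm with the lever
- lever (a joint): press lever on the right (-y) side, rad: 0 at rest (up), 1.0 at the lower stop, growing as the handle is pulled down. A spring drives it up to 0: it takes about 3.5 N at the handle to start, about 7 N to hold at the stop; let go, it snaps back
- lever_grip (a point): middle of the lever's handle, a level round steel bar 14 mm thick along the press's y, free for 90 mm, open from above. Radius 160 mm about lever_pivot: at rest 0.5 rad above level (77 mm above, 140 mm in front of the pivot), at the stop 0.5 rad below level. The lever's arm joins the bar 60 mm to the left (+y), a 20 mm ball ends it 48 mm to the right
- lever_pivot (a point): fixed point on the lever's axis (which runs along the press's y) level with lever_grip in y; 185 mm above the table
- guard (a joint): clear front guard, rad: 0 hanging shut, growing as it swings out towards the front and up, stop at 1.65; 60 degrees is 1.047. It weighs about 0.35 kg and falls shut at every angle when let go
- guard_handle (a point): middle of the guard's handle, a level round black bar 12 mm thick along the press's y, free for 85 mm, 90 mm in front of the panel, open from above. Shut: 66 mm above the table, 130 mm below and 90 mm in front of guard_hinge; it swings at radius 158 mm about guard_hinge and at 60 degrees is 158 mm in front of and 13 mm above it
- guard_hinge (a point): fixed point in the middle of the guard's hinge line, which runs along the press's y; 196 mm above the table, 70 mm in front of the press's origin. The guard is a framed panel 150 mm wide that hangs 166 mm down from here, with side wings 50 mm deep behind it
- jar: filled, capped jar, 86 mm across and 94 mm tall, standing loose in the press's nest, 24 mm above the table; origin under its centre
- spare_jar: capped jar, 86 mm across, 94 mm tall, upright left of the press; bystander, origin under its centre
- spare_cap: dark screw cap, 85 mm across, 20 mm high, lying in front and left of the press; bystander, origin under its centre
- calculator: dark pocket calculator lying flat, 125x75 mm, 14 mm high, right of the press; bystander, origin under its centre
- counter: grey hand tally counter, 58x50 mm, 29 mm high, in front of the press; bystander, origin under its centre
- stamp: hand stamp with wooden knob, 30x56 mm, 88 mm tall, far left; bystander, origin under its centre
- weight: brass knobbed balance weight, 27 mm across, 52 mm tall, right front; bystander, origin under its centre

How it is judged:
On the way, in this order (a step that is already met when the one before it is completed fails the run):
1. the lever is held at its lower stop with the guard shut (value of joint lever above 0.93 rad and value of joint guard below 0.08 rad), for 0.2 s.
2. the lever is back up at its rest with the guard still shut (value of joint each of lever, guard below 0.08 rad), for 0.1 s.
3. the guard is held open at 60 degrees (value of joint guard between 0.917 and 1.177 rad and contact force between the fingers and guard above 0.5 N), for 0.3 s.
At the end, for the whole second after the job is handed in: The guard is at rest at 60 degrees from shut (within 7.5 degrees), held by the robot's fingers and by nothing else, the lever is up at its rest (within 0.08 rad), and the jar stands upright in the nest within 10 mm of where it was (all of step 3 and velocity of joint guard between -0.1 and 0.1 rad/s and value of joint lever below 0.08 rad and distance of jar from where it was at the start of the episode below 0.01 m and angle between jar's own z axis and vertical below 0.1 rad and contact force between guard and jar below 0.2 N and contact force between guard and spare_jar below 0.2 N and contact force between guard and spare_cap below 0.2 N and contact force between guard and calculator below 0.2 N and contact force between guard and counter below 0.2 N and contact force between guard and stamp below 0.2 N and contact force between guard and weight below 0.2 N); the arm keeps its last pose, push and grip.
It fails at once if the lever springs back (faster than 1.5 rad/s while still short of its rest) (value of joint lever above 0.12 rad and velocity of joint lever below -1.5 rad/s).
It fails at once if the guard is opened while the lever is away from its rest (value of joint lever above 0.15 rad and value of joint guard above 0.12 rad).
It fails at once if the jar or a bystander is moved by more than 20 mm (distance of any of jar, spare_jar, spare_cap, calculator, counter, stamp, weight from where it was at the start of the episode above 0.02 m).
It fails at once if a bystander is knocked over (angle between any of spare_jar, stamp, weight's own z axis and vertical above 0.5 rad).
It also fails if it takes over 61 s, if anything falls off the work surface, if the arm or the gripper's body presses on something with over 40 N, if the wrist force passes 120 N, or if a joint passes its speed limit or range.

## Working session

There is one attempt and no reset: what is moved stays moved. The work goes in short steps, Python scripts to look and compute and a shell command to move; the robot and the scene stay as the last step left them, time stands still between calls to the robot, and variables do not carry over. Pictures are saved under pics/ and viewed, at most 10 in all, crops included, and the job is handed in when it is done.

```bash
ls; mkdir -p pics; python3 - <<'E'
from cell import env, imaging
import cv2,numpy as np
s=env.get_state(); print({k:np.round(v,3).tolist() for k,v in s.items()}, env.grip_depth)
for c in ["scene","top"]:
    im=imaging.snapshot(c); cv2.imwrite(f"pics/{c}0.png",im)
    ci=imaging.camera_info(c); print(c,np.round(ci["intrinsics"],1).tolist(),ci["k1"],np.round(ci["camera_from_world"],3).tolist())
    for n in ["press","lever_grip","lever_pivot","guard_handle","guard_hinge","jar","spare_jar","spare_cap","calculator","counter","stamp","weight"]:
        print(n,[(np.round(d["centre"],1).tolist(),round(d["p"],2)) for d in imaging.landmark_of(n,c)[:2]])
print(imaging.camera_info("wrist"))
E
```

```text
pics
{'clock': 0.0, 'joints': [1.288, 0.092, 1.232, -0.0, 1.82, -0.057], 'joint_velocities': [-0.002, 0.0, 0.0, -0.0, 0.001, 0.0], 'tau': [-0.0, -44.644, -40.645, 0.07, 0.029, -0.0], 'tcp_pos': [0.134, 0.584, 0.222], 'eef_rot': [0.113, 0.994, -0.001, -0.0], 'wrist_force': [-0.162, -0.148, 1.308], 'ft_torque': [-0.032, -0.005, 0.004], 'gripper_force': 0.0, 'finger_gap': 1.003} -0.0187
scene [[347.6, 0.0, 256.2], [0.0, 347.6, 190.8], [0.0, 0.0, 1.0]] 0.013250845127215298 [[0.897, -0.442, -0.01, -0.542], [-0.202, -0.39, -0.898, 0.286], [0.394, 0.808, -0.439, 1.054], [0.0, 0.0, 0.0, 1.0]]
press [([269.5, 226.0], 0.7), ([236.5, 192.9], 0.16)]
lever_grip [([253.4, 178.4], 0.67)]
lever_pivot [([293.4, 198.7], 0.65)]
guard_handle [([230.6, 217.2], 0.85), ([209.5, 244.4], 0.39)]
guard_hinge []
jar [([271.4, 219.1], 0.63), ([251.2, 181.1], 0.63)]
spare_jar []
spare_cap [([210.7, 213.2], 0.65), ([291.4, 193.7], 0.41)]
calculator [([277.5, 269.8], 0.59)]
counter [([210.4, 242.2], 0.53), ([239.9, 192.6], 0.39)]
stamp [([237.3, 191.0], 0.58)]
weight []
top [[441.8, 0.0, 259.2], [0.0, 441.8, 191.9]
[... 485 characters left out ...]
 0.84)]
counter [([191.5, 188.1], 0.59), ([265.6, 243.7], 0.48)]
stamp [([160.5, 205.4], 0.55), ([203.5, 236.6], 0.27)]
weight [([354.2, 217.6], 0.63)]
{'intrinsics': array([[278.24502192,   0.        , 258.43486536],
       [  0.        , 278.24502192, 191.53192287],
       [  0.        ,   0.        ,   1.        ]]), 'k1': -0.03188846911736144, 'mount': array([[-8.05719306e-05, -9.60762392e-01, -2.77372708e-01,
         7.72802079e-02],
       [ 9.99999404e-01,  2.24648260e-04, -1.06861805e-03,
        -7.84814615e-04],
       [ 1.08899933e-03, -2.77372629e-01,  9.60761801e-01,
        -1.61609510e-01],
       [ 0.00000000e+00,  0.00000000e+00,  0.00000000e+00,
         1.00000000e+00]])}
```

```bash
python3 - <<'E'
import cv2
a=cv2.imread("pics/top0.png")[120:290,130:390]; b=cv2.imread("pics/scene0.png")[140:310,150:340]
cv2.imwrite("pics/top1.png",cv2.resize(a,None,fx=3,fy=3,interpolation=3)); cv2.imwrite("pics/scene1.png",cv2.resize(b,None,fx=3.5,fy=3.5,interpolation=3))
E
```

```text
(no output)
```

View pics/top1.png

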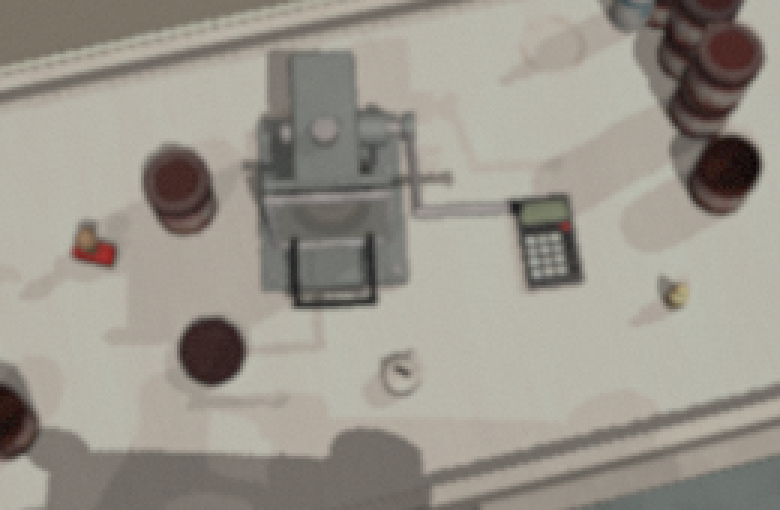

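View pics/scene1.png

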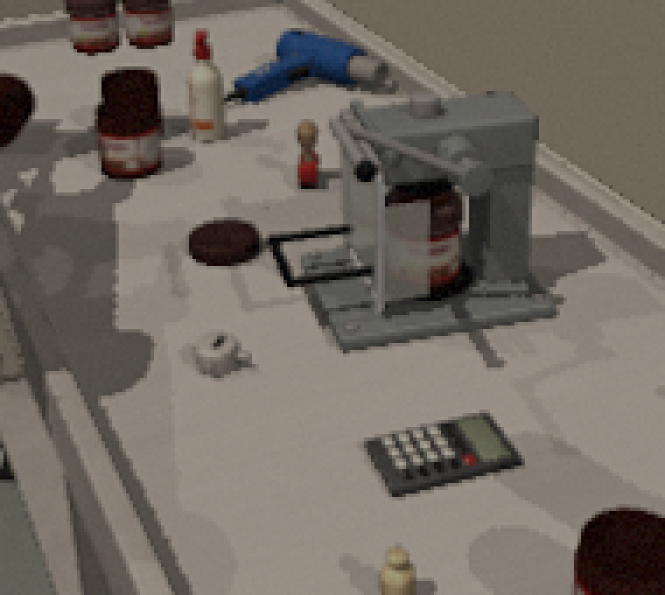

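```bash
cat > h.py <<'E'
import numpy as np
from scipy.spatial.transform import Rotation as R
from scipy.optimize import least_squares
from cell import env, imaging
def project(c,P,T=None):
    ci=imaging.camera_info(c); T=ci["camera_from_world"] if T is None else T
    q=np.atleast_2d(P)@T[:3,:3].T+T[:3,3]; s=q[:,:2]/q[:,2:]
    s=s*(1+ci["k1"]*(s**2).sum(1,keepdims=True)); K=ci["intrinsics"]
    return s*[K[0,0],K[1,1]]+K[:2,2]
def wristT(st):
    M=np.eye(4); M[:3,:3]=R.from_quat(st["eef_rot"]).as_matrix(); M[:3,3]=st["tcp_pos"]
    return np.linalg.inv(M@imaging.camera_info("wrist")["mount"])
def pts(v):
    x,y,a,lx,ly=v
    W=lambda p:np.array([x+np.cos(a)*p[0]-np.sin(a)*p[1],y+np.sin(a)*p[0]+np.cos(a)*p[1],p[2]])
    L=lambda dy:(lx-.140,ly+dy,.262)
    d=dict(hinge=(-.07,0,.196),handle=(-.16,0,.066),pivot=(lx,ly,.185),grip=L(0),ball=L(-.048),armend=L(.06),
      hl=(-.16,.0425,.066),hr=(-.16,-.0425,.066),gstop=(lx-.140,ly,.185-.0767),press=(0,0,0),
      pl=(-.07,.075,.196),pr=(-.07,-.075,.196),open=(-.228,0,.209))
    return {k:W(p) for k,p in d.items()}
def fit(obs,v0=(.6,.1,0,.0,-.15)):
    def f(v):
        P=pts(v); return np.concatenate([(project(c,P[k],T)[0]-uv)*w for c,k,uv,w,T in obs])
    r=least_squares(f,v0,loss="soft_l1"); return r.x,f(r.x).reshape(-1,2)
E
cat > fit1.py <<'E'
from h import *
t=lambda u,v:(130+u/3,120+v/3); s=lambda u,v:(150+u/3.5,140+v/3.5)
obs=[("top","hinge",(239,185.1),1),("top","handle",(241.5,220.5),1),("top","hl",t(294,303),.7),("top","hr",t(377,298),.7),
("top","ball",t(516,207),1),("top","armend",t(415,210),1),("top","grip",(285,191.2),.5),
("scene","handle",(230.4,215.5),1),("scene","ball",s(366,171),1),("scene","grip",(252.4,180),.7),("scene","armend",s(340,115),.7)]
obs=[o+(None,) for o in obs]
if __name__=="__main__":
    v,r=fit(obs); print(np.round(v,4))
    for o,e in zip(obs,r): print(o[0],o[1],np.round(e,1))
    for k,p in pts(v).items(): print(k,np.round(p,3))
    ci=imaging.camera_info("top")
    for n,uv,z in [("counter",(265.6,243.7),0),("calc",(306.9,201.3),0),("weight",(354.2,217.6),0),("cap",(201.6,237.3),0),("spare",(196,189.9),0),("stamp",(160.5,205.4),0)]:
        q=least_squares(lambda p:project("top",[p[0],p[1],z])[0]-uv,[.6,0]).x; print(n,np.round(q,3))
E
python3 fit1.py
```

```text
[ 0.6946  0.0502 -0.1968  0.0219 -0.1585]
top hinge [ 0.5 -0.1]
top handle [-0. -0.]
top hl [ 1.4 -0. ]
top hr [-1.9  0.5]
top ball [-1.1 -0.4]
top armend [ 0.4 -0.1]
top grip [ 0.8 -1. ]
scene handle [ 0.1 -1.6]
scene ball [ 0.2 -0.5]
scene grip [-1.1  1.4]
scene armend [-0.6  1.2]
hinge [0.626 0.064 0.196]
handle [0.538 0.081 0.066]
pivot [ 0.685 -0.11   0.185]
grip [ 0.548 -0.082  0.262]
ball [ 0.538 -0.129  0.262]
armend [ 0.56  -0.023  0.262]
hl [0.546 0.123 0.066]
hr [0.529 0.04  0.066]
gstop [ 0.548 -0.082  0.108]
press [0.695 0.05  0.   ]
pl [0.641 0.137 0.196]
pr [ 0.611 -0.01   0.196]
open [0.471 0.095 0.209]
counter [0.446 0.011]
calc [ 0.574 -0.189]
weight [ 0.464 -0.352]
cap [0.528 0.243]
spare [0.725 0.226]
stamp [0.694 0.376]
```

```bash
cat >> h.py <<'E'
def orient(a,t):
    px=np.array([np.cos(a),np.sin(a),0]); Z=np.array([0,0,1.]); t=np.radians(t)
    y=np.cos(t)*px+np.sin(t)*Z; z=np.sin(t)*px-np.cos(t)*Z
    return R.from_matrix(np.c_[np.cross(y,z),y,z])
def delta(pos,rot,grasp=True):
    "rotvec deg, shift cm from the present pose; pos is where the grasp point goes"
    s=env.get_state(); R0=R.from_quat(s["eef_rot"])
    if grasp: pos=np.asarray(pos)-rot.apply([0,0,env.grip_depth])
    return np.r_[np.degrees((R0.inv()*rot).as_rotvec()).round(2),(R0.inv().apply(pos-s["tcp_pos"])*100).round(2)]
E
python3 - <<'E'
from fit1 import *
v,_=fit(obs); a=v[2]; P=pts(v)
g=P["grip"]+.015*np.array([np.sin(a),-np.cos(a),0])
print(g,delta(g+[0,0,.085],orient(a,0)), delta([.38,.18,.36],orient(a,0)))
E
```

```text
[ 0.54489337 -0.09694389  0.262     ] [ -0.     0.    88.34 -55.28 -57.25 -10.57] [ -0.     0.    88.34 -33.01 -33.95 -11.87]
```

```bash
python3 -m pendant '[[[0,0,8,-2,-2,-4,1],[0,0,16,-5,-5,-8,1],[0,0,24,-8.5,-8.5,-11.5,1],[0,0,32,-12,-12,-12,1],[0,0,40,-15.5,-15.5,-12,1],[0,0,48,-19,-19,-12,1],[0,0,56,-22.5,-22.5,-12,1],[0,0,64,-26,-26,-12,1]]]' && python3 - <<'E'
from fit1 import *
import cv2
v,_=fit(obs); a=v[2]; P=pts(v)
g=P["grip"]+.015*np.array([np.sin(a),-np.cos(a),0])
print(delta(g+[0,0,.085],orient(a,0)))
s=env.get_state(); im=imaging.snapshot("wrist"); T=wristT(s)
for k in P: 
    q=project("wrist",P[k],T)[0]; print(k,q.round(1))
for n in ["lever_grip","lever_pivot","guard_handle","guard_hinge"]: print(n,[(np.round(d["centre"],1).tolist(),round(d["p"],2)) for d in imaging.landmark_of(n,"wrist")[:2]])
cv2.imwrite("pics/w0.png",im)
E
```

```text
clock: 2.1
tcp_pos: [0.3224, 0.2835, 0.343]
eef_rot: [0.624, 0.781, 0.001, 0.0]
wrist_force: [1.4, 0.7, -0.3]
finger_gap: 1.0
gripper_force: 0.0
[ 5.000e-02 -4.000e-02  2.404e+01 -4.202e+01  1.329e+01  1.460e+00]
hinge [428.9 367.6]
handle [348.6 292. ]
pivot [415.4 442.6]
grip [360.5 478.9]
ball [343.1 498. ]
armend [384.  452.7]
hl [360.2 273.7]
hr [337.5 309.6]
gstop [333. 379.]
press [403.5 298.2]
pl [459.5 329.2]
pr [400.8 402.1]
open [337.2 341.2]
lever_grip []
lever_pivot []
guard_handle []
guard_hinge []
```

View pics/w0.png

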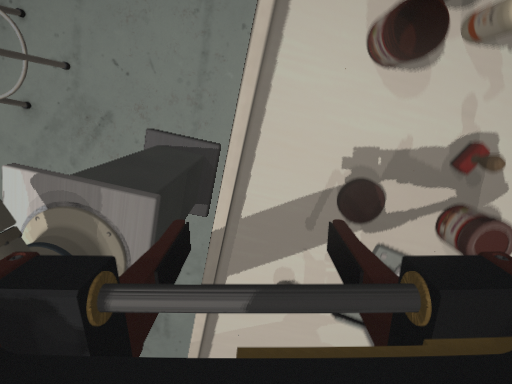

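```bash
python3 -m pendant '[[[0,0,4,-4.7,1.5,0,1],[0,0,8,-9.3,3,0,1],[0,0,12,-14,4.4,0,1],[0,0,16,-18.7,5.9,0,1],[0,0,20,-23.3,7.4,0,1],[0,0,24,-28,8.9,0,1],[0,0,24,-32.7,10.3,0,1],[0,0,24,-37.3,11.8,0,1]]]' && python3 -m pendant '[[[0,0,0,-4.7,1.5,0.7,1],[0,0,0,-4.7,1.5,1.4,1],[0,0,0,-4.7,1.5,1.4,1]]]' && python3 - <<'E'
from fit1 import *
import cv2
v,_=fit(obs); a=v[2]; P=pts(v)
g=P["grip"]+.015*np.array([np.sin(a),-np.cos(a),0])
print(delta(g+[0,0,.085],orient(a,0)),delta(g,orient(a,0)))
s=env.get_state(); im=imaging.snapshot("wrist"); T=wristT(s)
for k in P: 
    q=project("wrist",P[k],T)[0]; print(k,q.round(1)); cv2.circle(im,tuple(int(i) for i in q.round()),3,(0,255,0),1)
for n in ["lever_grip","lever_pivot","guard_handle","guard_hinge"]: print(n,[(np.round(d["centre"],1).tolist(),round(d["p"],2)) for d in imaging.landmark_of(n,"wrist")[:2]])
cv2.imwrite("pics/w1.png",im)
E
```

```text
clock: 3.15
tcp_pos: [0.5224, -0.0511, 0.3424]
eef_rot: [0.77, 0.638, 0.0, -0.0]
wrist_force: [-0.9, 0.1, -0.2]
finger_gap: 1.0
gripper_force: 0.0
clock: 3.45
tcp_pos: [0.5274, -0.0993, 0.3266]
eef_rot: [0.771, 0.637, -0.001, -0.002]
wrist_force: [-0.6, 0.1, -0.3]
finger_gap: 1.001
gripper_force: 0.0
[-0.2  -0.05  0.42  0.56  1.67 -0.17] [-0.2  -0.05  0.42  0.55  1.7   8.33]
hinge [332.   -4.4]
handle [242.6  32.7]
pivot [401.3 163.9]
grip [280.4 179.1]
ball [278.8 231.9]
armend [282.6 104.1]
hl [242.4  -2.2]
hr [242.8  65.9]
gstop [272.3 152.7]
press [345.  45.]
pl [ 337.4 -100.4]
pr [326.6  81.5]
open [156. -11.]
lever_grip [([275.2, 181.1], 0.89)]
lever_pivot [([275.9, 181.4], 0.17)]
guard_handle [([237.8, 32.5], 0.87), ([275.5, 180.1], 0.69)]
guard_hinge []
```

View pics/w1.png

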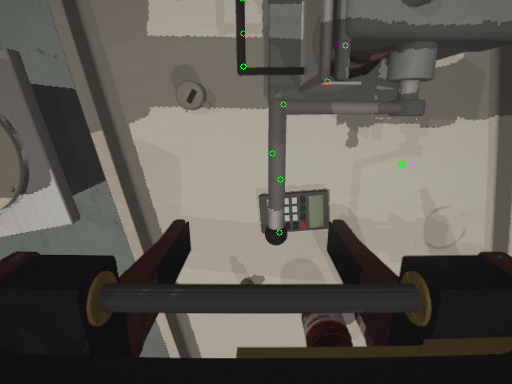

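```bash
cat > fit2.py <<'E'
from fit1 import *
class S: pass
st={"tcp_pos":np.array([.5274,-.0993,.3266]),"eef_rot":np.array([.771,.637,-.001,-.002])}
T=wristT(st)
obs=obs+[("wrist",k,uv,1,T) for k,uv in [("grip",(275.5,181)),("ball",(275.5,236)),("armend",(281,104)),("handle",(240,32.5))]]
v,r=fit(obs); a=v[2]; P=pts(v); ry=np.array([np.sin(a),-np.cos(a),0]); px=np.array([np.cos(a),np.sin(a),0])
g=P["grip"]+.015*ry; piv=P["pivot"]+.015*ry
arc=lambda q:piv+.16*(-np.cos(.5-q)*px+np.sin(.5-q)*np.array([0,0,1]))
E
python3 - <<'E'
from fit2 import *
print(v.round(4),r[-4:].round(1),P["grip"],P["handle"])
print(delta(g+[0,0,.06],orient(a,0)),delta(g,orient(a,0)))
E
```

```text
[ 0.6919  0.0486 -0.2109  0.0242 -0.1596] [[ 2.1 -0.3]
 [-0.  -2.6]
 [-0.3  2. ]
 [ 1.   0. ]] [ 0.54528853 -0.08314564  0.262     ] [0.53547992 0.08213062 0.066     ]
[ 0.09 -0.01  1.33  0.35  1.46  2.64] [ 0.09 -0.01  1.33  0.35  1.45  8.64]
```

```bash
python3 -m pendant '[[[0,0,1.3,0.4,1.4,1,1],[0,0,1.3,0.4,1.4,2.6,1],[0,0,1.3,0.4,1.4,4.4,1],[0,0,1.3,0.4,1.4,6,1],[0,0,1.3,0.4,1.4,7.4,1],[0,0,1.3,0.4,1.4,8.4,1],[0,0,1.3,0.4,1.4,8.4,1]]]' && python3 - <<'E'
from fit2 import *
import cv2
print(delta(g,orient(a,0)),g)
cv2.imwrite("pics/w2.png",imaging.snapshot("wrist"))
E
```

```text
clock: 4.4
tcp_pos: [0.5411, -0.0982, 0.2435]
eef_rot: [0.778, 0.628, -0.001, -0.001]
wrist_force: [0.1, 1.0, 0.3]
finger_gap: 1.001
gripper_force: 0.0
[-0.1  -0.01 -0.08  0.06  0.1   0.02] [ 0.54216683 -0.09784464  0.262     ]
```

View pics/w2.png

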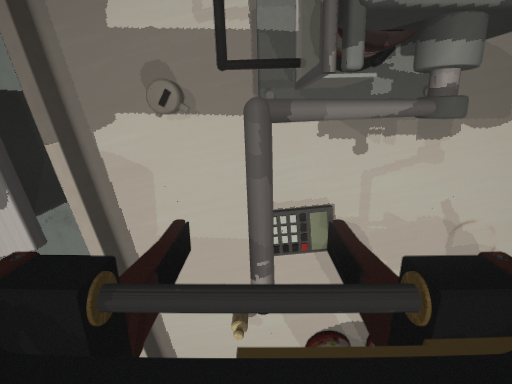

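```bash
python3 -m pendant '[[[0,0,0,0,0,0,0],[0,0,0,0,0,0,0],[0,0,0,0,0,0,0],[0,0,0,0,0,0,0],[0,0,0,0,0,0,0],[0,0,0,0,0,0,0],[0,0,0,0,0,0,0]]]' 30 && python3 - <<'E'
from fit2 import *
s=env.get_state(); Rt=R.from_quat(s["eef_rot"]); gp=s["tcp_pos"]+Rt.apply([0,0,env.grip_depth])
print("grasp-g",(gp-g).round(4))
for q in np.arange(0,1.06,.125): print(round(q,3),(Rt.inv().apply(arc(q)-arc(0))*100).round(2))
E
```

```text
clock: 5.15
tcp_pos: [0.5415, -0.0992, 0.2446]
eef_rot: [0.778, 0.628, -0.0, -0.0]
wrist_force: [0.2, 0.4, 0.8]
finger_gap: 0.402
gripper_force: 0.0
grasp-g [-0.0007 -0.0013  0.0013]
0.0 [0. 0. 0.]
0.125 [-0.   -0.85  1.81]
0.25 [-0.   -1.46  3.71]
0.375 [-0.   -1.83  5.68]
0.5 [-0.01 -1.96  7.67]
0.625 [-0.   -1.83  9.67]
0.75 [-0.   -1.46 11.63]
0.875 [-0.   -0.85 13.53]
1.0 [ 0.    0.   15.34]
```

```bash
python3 -m pendant '[[[0,0,0,0,0,0,0],[0,0,0,0,0,0,0],[0,0,0,0,0,0,0],[0,0,0,0,0,0,0],[0,0,0,0,0,0,0]]]' 30
```

```text
clock: 5.65
tcp_pos: [0.5424, -0.0993, 0.2446]
eef_rot: [0.778, 0.628, 0.001, 0.001]
wrist_force: [5.1, -1.8, -1.0]
finger_gap: 0.148
gripper_force: 30.0
```

```bash
python3 -m pendant '[[[0,0,0,0,-0.45,0.9,0],[0,0,0,0,-0.85,1.8,0],[0,0,0,0,-1.2,2.75,0],[0,0,0,0,-1.45,3.7,0],[0,0,0,0,-1.65,4.7,0],[0,0,0,0,-1.85,5.7,0],[0,0,0,0,-1.9,6.7,0],[0,0,0,0,-1.95,7.7,0]]]' && python3 - <<'E'
from fit2 import *
s=env.get_state(); Rt=R.from_quat(s["eef_rot"]); gp=s["tcp_pos"]+Rt.apply([0,0,env.grip_depth])
d=gp-piv; print("r",np.hypot(d@px,d[2]),"q",.5-np.arctan2(d[2],-d@px))
E
```

```text
clock: 6.45
tcp_pos: [0.5233, -0.0954, 0.1688]
eef_rot: [0.778, 0.628, 0.001, 0.002]
wrist_force: [4.4, -2.4, 5.4]
finger_gap: 0.153
gripper_force: 30.1
r 0.15905772118511094 q 0.48411808121751027
```

```bash
python3 -m pendant '[[[0,0,0,0,0.05,1,0],[0,0,0,0,0.15,2,0],[0,0,0,0,0.3,3,0],[0,0,0,0,0.5,3.95,0],[0,0,0,0,0.8,4.95,0],[0,0,0,0,1.1,5.85,0],[0,0,0,0,1.55,6.8,0],[0,0,0,0,1.95,7.75,0]]]' && python3 -m pendant '[[[0,0,0,0,0,0.2,0],[0,0,0,0,0,0.2,0],[0,0,0,0,0,0.2,0]]]' && python3 - <<'E'
from fit2 import *
s=env.get_state(); Rt=R.from_quat(s["eef_rot"]); gp=s["tcp_pos"]+Rt.apply([0,0,env.grip_depth])
d=gp-piv; print("r",np.hypot(d@px,d[2]),"q",.5-np.arctan2(d[2],-d@px))
E
```

```text
clock: 7.25
tcp_pos: [0.5403, -0.0986, 0.0902]
eef_rot: [0.778, 0.628, -0.001, -0.001]
wrist_force: [-4.0, 2.2, 7.2]
finger_gap: 0.15
gripper_force: 30.0
clock: 7.55
tcp_pos: [0.541, -0.0987, 0.0889]
eef_rot: [0.778, 0.628, -0.0, -0.0]
wrist_force: [-2.5, 2.0, 7.3]
finger_gap: 0.149
gripper_force: 30.0
r 0.16079935204803286 q 1.0018526873438227
```

```bash
python3 -m pendant '[[[0,0,0,0,0.1,0.3,0],[0,0,0,0,0.2,0.5,0],[0,0,0,0,0.2,0.5,0],[0,0,0,0,0.2,0.5,0],[0,0,0,0,0.2,0.5,0]]]'
```

```text
clock: 8.05
tcp_pos: [0.5427, -0.099, 0.0855]
eef_rot: [0.778, 0.628, -0.0, -0.0]
wrist_force: [-7.5, 2.8, 13.4]
finger_gap: 0.152
gripper_force: 30.0
```

```bash
python3 -m pendant '[[[0,0,0,0,-0.2,-0.5,0],[0,0,0,0,-0.4,-1.0,0],[0,0,0,0,-0.6,-1.6,0],[0,0,0,0,-0.85,-2.1,0],[0,0,0,0,-1.05,-2.6,0],[0,0,0,0,-1.3,-3.3,0],[0,0,0,0,-1.5,-3.9,0],[0,0,0,0,-1.65,-4.5,0]]]' && python3 -m pendant '[[[0,0,0,0,-0.1,-0.5,0],[0,0,0,0,-0.2,-1.0,0],[0,0,0,0,-0.3,-1.5,0],[0,0,0,0,-0.35,-2,0],[0,0,0,0,-0.4,-2.5,0],[0,0,0,0,-0.45,-3,0],[0,0,0,0,-0.5,-3.5,0],[0,0,0,0,-0.5,-4,0]]]'
```

```text
clock: 8.85
tcp_pos: [0.527, -0.0962, 0.1287]
eef_rot: [0.779, 0.628, -0.0, 0.0]
wrist_force: [-3.7, 0.1, 2.6]
finger_gap: 0.151
gripper_force: 30.0
clock: 9.65
tcp_pos: [0.5233, -0.0954, 0.169]
eef_rot: [0.779, 0.628, 0.001, 0.001]
wrist_force: [3.7, -4.7, 3.4]
finger_gap: 0.149
gripper_force: 30.0
```

```bash
python3 -m pendant '[[[0,0,0,0,0.0,-0.5,0],[0,0,0,0,0.0,-1.0,0],[0,0,0,0,0.1,-1.5,0],[0,0,0,0,0.15,-2,0],[0,0,0,0,0.2,-2.5,0],[0,0,0,0,0.3,-3,0],[0,0,0,0,0.4,-3.5,0],[0,0,0,0,0.5,-4,0]]]' && python3 - <<'E'
from fit2 import *
s=env.get_state(); Rt=R.from_quat(s["eef_rot"]); gp=s["tcp_pos"]+Rt.apply([0,0,env.grip_depth])
d=gp-piv; print("r",np.hypot(d@px,d[2]),"q",.5-np.arctan2(d[2],-d@px), delta(g,orient(a,0)))
E
```

```text
clock: 10.45
tcp_pos: [0.5299, -0.0966, 0.2085]
eef_rot: [0.778, 0.628, 0.002, 0.002]
wrist_force: [13.2, -5.6, -0.3]
finger_gap: 0.156
gripper_force: 30.0
r 0.1580714711169994 q 0.22983331002950086 [ 0.36 -0.   -0.16  0.14  1.24 -3.47]
```

```bash
python3 -m pendant '[[[0,0,0,0,0.3,-0.4,0],[0,0,0,0,0.5,-0.9,0],[0,0,0,0,0.7,-1.4,0],[0,0,0,0,0.9,-1.9,0],[0,0,0,0,1.15,-2.4,0],[0,0,0,0,1.4,-2.9,0],[0,0,0,0,1.55,-3.3,0],[0,0,0,0,1.7,-3.7,0]]]' && python3 -m pendant '[[[0,0,0,0,0,-0.2,0],[0,0,0,0,0.1,-0.4,0],[0,0,0,0,0.1,-0.4,0],[0,0,0,0,0.1,-0.4,0]]]' && python3 - <<'E'
from fit2 import *
s=env.get_state(); Rt=R.from_quat(s["eef_rot"]); gp=s["tcp_pos"]+Rt.apply([0,0,env.grip_depth])
d=gp-piv; print("r",np.hypot(d@px,d[2]),"q",.5-np.arctan2(d[2],-d@px), delta(g,orient(a,0)))
E
```

```text
clock: 11.25
tcp_pos: [0.5427, -0.099, 0.239]
eef_rot: [0.778, 0.628, -0.003, -0.005]
wrist_force: [1.4, -2.1, -33.7]
finger_gap: 0.153
gripper_force: 30.0
clock: 11.65
tcp_pos: [0.5425, -0.0989, 0.239]
eef_rot: [0.778, 0.628, -0.005, -0.007]
wrist_force: [1.5, -2.0, -33.6]
finger_gap: 0.148
gripper_force: 29.9
r 0.15697287380208944 q 0.01824206726346378 [-1.05 -0.06 -0.14  0.1  -0.06 -0.43]
```

```bash
python3 -m pendant '[[[0,0,0,0,0,0.3,0],[0,0,0,0,0,0.6,0],[0,0,0,0,0,0.6,0]]]' && python3 -m pendant '[[[0,0,0,0,0,0,1],[0,0,0,0,0,0,1],[0,0,0,0,0,0,1],[0,0,0,0,0,0,1],[0,0,0,0,0,0,1],[0,0,0,0,0,0,1],[0,0,0,0,0,0,1]]]'
```

```text
clock: 11.95
tcp_pos: [0.5426, -0.099, 0.2388]
eef_rot: [0.778, 0.628, -0.003, -0.004]
wrist_force: [-5.7, -0.5, -23.0]
finger_gap: 0.154
gripper_force: 29.9
clock: 12.65
tcp_pos: [0.545, -0.0998, 0.2433]
eef_rot: [0.778, 0.628, 0.0, 0.0]
wrist_force: [0.1, 0.2, 0.8]
finger_gap: 0.753
gripper_force: 0.0
```

```bash
cat > fit3.py <<'E'
from fit2 import *
O=orient(a,30); zt=O.apply([0,0,1]); H=P["handle"]
E
python3 -m pendant '[[[0,0,0,0,0,-2,1],[0,0,0,0,-1,-5,1],[0,0,0,0,-3,-8,0.8],[0,0,0,2,-6,-9,0.6],[0,0,0,5,-9,-9,0.6],[0,0,0,9,-11,-9,0.6],[0,0,0,12,-12,-9,0.6],[0,0,0,12,-12,-9,0.6]]]' && python3 - <<'E'
from fit3 import *
import cv2
print(delta(H-.1*zt,O),delta(H,O))
s=env.get_state(); T=wristT(s); im=imaging.snapshot("wrist")
print(project("wrist",[P["handle"],P["grip"]],T).round(1), np.degrees(R.from_quat(s["eef_rot"]).as_euler("xyz")))
for n in ["guard_handle","lever_grip"]: print(n,[(np.round(d["centre"],1).tolist(),round(d["p"],2)) for d in imaging.landmark_of(n,"wrist")[:2]])
E
```

```text
clock: 13.45
tcp_pos: [0.4524, 0.0457, 0.3338]
eef_rot: [0.777, 0.629, 0.001, 0.0]
wrist_force: [-0.5, -0.5, -0.6]
finger_gap: 0.6
gripper_force: 0.0
[-29.94  -0.1    0.09   5.26   3.29  19.75] [-29.94  -0.1    0.09   5.24   8.28  28.41]
[[308.  126.8]
 [377.4 301.7]] [ 1.79937517e+02 -7.58473242e-02  7.80263428e+01]
guard_handle [([309.5, 130.1], 0.61)]
lever_grip []
```

```bash
python3 -m pendant '[[[-6,0,0,1.5,0.7,3,0.6],[-12,0,0,3,1.4,6,0.6],[-18,0,0,4.5,2.1,9,0.6],[-24,0,0,5.2,2.8,12.5,0.6],[-30,0,0,5.2,3.3,16,0.6],[-30,0,0,5.2,3.3,19.5,0.6],[-30,0,0,5.2,3.3,19.7,0.6]]]' && python3 - <<'E'
from fit3 import *
import cv2
print(delta(H,O))
s=env.get_state(); T=wristT(s); im=imaging.snapshot("wrist")
print(project("wrist",[P["handle"],P["hl"],P["hr"]],T).round(1),s["joints"].round(2))
for n in ["guard_handle"]: print(n,[(np.round(d["centre"],1).tolist(),round(d["p"],2)) for d in imaging.landmark_of(n,"wrist")[:2]])
cv2.imwrite("pics/w3.png",im)
E
```

```text
clock: 14.3
tcp_pos: [0.4934, 0.0851, 0.1289]
eef_rot: [0.753, 0.607, 0.158, 0.2]
wrist_force: [0.2, -0.1, -1.2]
finger_gap: 0.603
gripper_force: 0.0
[-0.53  0.37 -0.07  0.66  0.55  9.39]
[[265.9 191.5]
 [266.2 143.3]
 [265.6 235.2]] [ 0.26 -0.63  2.07 -0.25  1.24  0.5 ]
guard_handle [([268.2, 194.7], 0.9)]
```

View pics/w3.png

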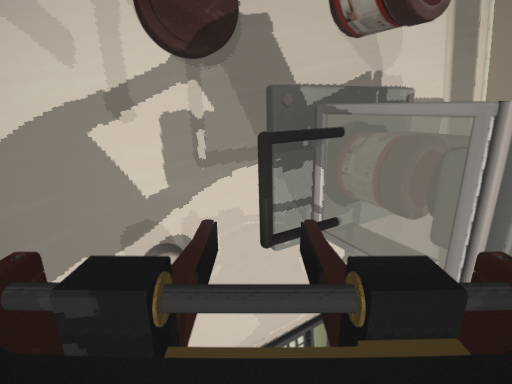

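```bash
python3 -m pendant '[[[0,0,0,0.4,0.4,2,0.6],[0,0,0,0.4,0.4,4,0.6],[0,0,0,0.4,0.4,6,0.6],[0,0,0,0.4,0.4,7.5,0.6],[0,0,0,0.4,0.4,8.6,0.6],[0,0,0,0.4,0.4,9.2,0.6],[0,0,0,0.4,0.4,9.2,0.6]]]' && python3 - <<'E'
from fit3 import *
import cv2
print(delta(H,O))
im=imaging.snapshot("wrist"); cv2.imwrite("pics/w4.png",im)
E
```

```text
clock: 15.1
tcp_pos: [0.5463, 0.0797, 0.0591]
eef_rot: [0.752, 0.606, 0.162, 0.202]
wrist_force: [0.2, -0.2, 1.0]
finger_gap: 0.601
gripper_force: 0.0
[ 0.02  0.11 -0.19  0.02 -0.62  0.72]
```

View pics/w4.png

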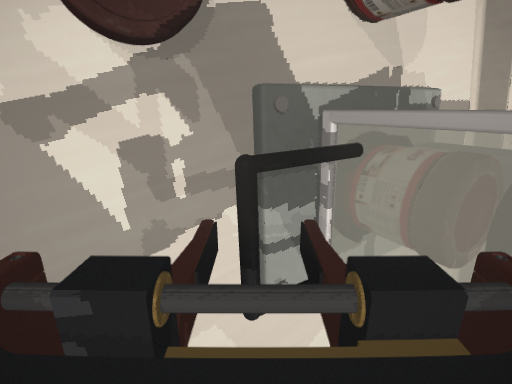

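```bash
python3 -m pendant '[[[0,0,0,0,-0.4,0.4,0.6],[0,0,0,0,-0.6,0.6,0.3],[0,0,0,0,-0.6,0.6,0],[0,0,0,0,-0.6,0.6,0],[0,0,0,0,-0.6,0.6,0],[0,0,0,0,-0.6,0.6,0],[0,0,0,0,-0.6,0.6,0],[0,0,0,0,-0.6,0.6,0]]]' 40 && python3 -m pendant '[[[0,0,0,0,0,0,0],[0,0,0,0,0,0,0]]]' && python3 - <<'E'
from fit3 import *
s=env.get_state(); R0=R.from_quat(s["eef_rot"]); gp=s["tcp_pos"]+R0.apply([0,0,env.grip_depth])
print("grasp-H",(gp-H).round(4))
hg=P["hinge"]; Z=np.array([0,0,1.]); r0=.158; f0=np.arctan2(-.130,.09)
for q in np.linspace(0,1.047,9)[1:]:
    c=gp+ .158*(-(np.cos(f0+q)-np.cos(f0))*px+(np.sin(f0+q)-np.sin(f0))*Z)
    t=30-20*q/1.047; O2=R0*R.from_rotvec([np.radians(30-t),0,0])
    pos=c-O2.apply([0,0,env.grip_depth])
    print(round(q,2),round(30-t,1),(R0.inv().apply(pos-s["tcp_pos"])*100).round(2),"z",pos[2].round(3))
E
```

```text
clock: 15.95
tcp_pos: [0.544, 0.0805, 0.0512]
eef_rot: [0.752, 0.606, 0.163, 0.202]
wrist_force: [1.2, -0.0, 3.0]
finger_gap: 0.125
gripper_force: 39.9
clock: 16.15
tcp_pos: [0.544, 0.0805, 0.0512]
eef_rot: [0.752, 0.606, 0.163, 0.202]
wrist_force: [1.6, -1.2, 3.2]
finger_gap: 0.124
gripper_force: 40.0
grasp-H [-0.0006  0.0003  0.0014]
0.13 2.5 [-0.   -0.84 -1.92] z 0.064
0.26 5.0 [-0.01 -1.42 -3.94] z 0.078
0.39 7.5 [-0.01 -1.73 -6.  ] z 0.094
0.52 10.0 [-0.01 -1.77 -8.08] z 0.112
0.65 12.5 [ -0.02  -1.55 -10.14] z 0.131
0.79 15.0 [ -0.02  -1.05 -12.14] z 0.151
0.92 17.5 [ -0.02  -0.31 -14.06] z 0.171
1.05 20.0 [ -0.02   0.68 -15.85] z 0.192
```

```bash
python3 -m pendant '[[[1.25,0,0,0,-0.45,-0.95,0],[2.5,0,0,0,-0.85,-1.9,0],[3.75,0,0,0,-1.15,-2.9,0],[5,0,0,0,-1.4,-3.95,0],[6.25,0,0,0,-1.6,-4.95,0],[7.5,0,0,0,-1.75,-6,0],[8.75,0,0,0,-1.75,-7.05,0],[10,0,0,0,-1.75,-8.1,0]]]' && cat > ang.py <<'E'
from fit3 import *
s=env.get_state(); R0=R.from_quat(s["eef_rot"]); gp=s["tcp_pos"]+R0.apply([0,0,env.grip_depth])
d=gp-P["hinge"]; print("r",np.hypot(d@px,d[2]),"q",np.arctan2(d[2],-d@px)-np.arctan2(-.130,.09),"lat",d@ry,s["joints"].round(2))
tgt=np.array([.5440,.0805,.0512])
Rg=R.from_quat([.752,.606,.163,.202])
gp0=tgt+Rg.apply([0,0,env.grip_depth]); Z=np.array([0,0,1.]); f0=np.arctan2(-.130,.09)
import sys
for q in np.linspace(.6545,1.047,4):
    c=gp0+.158*(-(np.cos(f0+q)-np.cos(f0))*px+(np.sin(f0+q)-np.sin(f0))*Z)
    print(round(q,2),delta(c,Rg*R.from_rotvec([np.radians(20*q/1.047),0,0])))
E
python3 ang.py
```

```text
clock: 16.95
tcp_pos: [0.4894, 0.0908, 0.1121]
eef_rot: [0.767, 0.618, 0.108, 0.137]
wrist_force: [7.7, -7.5, 0.7]
finger_gap: 0.122
gripper_force: 40.0
r 0.1578412420483085 q 0.5316176464078874 lat 0.0011769458071282126 [ 0.22 -0.49  1.97 -0.15  1.35  0.44]
0.65 [ 2.48  0.18  0.02  0.13 -0.16 -2.09]
0.79 [ 4.98  0.18  0.01  0.12 -0.03 -4.15]
0.92 [ 7.48  0.18  0.01  0.12  0.37 -6.16]
1.05 [ 9.98  0.18  0.    0.11  1.03 -8.1 ]
```

```bash
python3 -m pendant '[[[1.25,0,0,0,-0.1,-1.05,0],[2.5,0,0,0,-0.15,-2.1,0],[3.75,0,0,0,-0.1,-3.1,0],[5,0,0,0,-0.05,-4.15,0],[6.25,0,0,0,0.15,-5.15,0],[7.5,0,0,0,0.35,-6.15,0],[8.75,0,0,0,0.65,-7.1,0],[10,0,0,0,1,-8.1,0]]]' && python3 -m pendant '[[[0,0,0,0,0,0,0],[0,0,0,0,0,0,0],[0,0,0,0,0,0,0],[0,0,0,0,0,0,0],[0,0,0,0,0,0,0]]]' && python3 ang.py && python3 - <<'E'
from fit3 import *
import cv2
im=imaging.snapshot("scene"); cv2.imwrite("pics/s2.png",cv2.resize(im[120:310,140:350],None,fx=3,fy=3,interpolation=3))
E
```

```text
clock: 17.75
tcp_pos: [0.4732, 0.0939, 0.1908]
eef_rot: [0.776, 0.624, 0.055, 0.07]
wrist_force: [17.1, -9.8, -5.6]
finger_gap: 0.129
gripper_force: 40.0
clock: 18.25
tcp_pos: [0.4732, 0.0939, 0.1905]
eef_rot: [0.776, 0.624, 0.055, 0.071]
wrist_force: [14.0, -8.9, -3.0]
finger_gap: 0.123
gripper_force: 40.0
r 0.157178140752128 q 1.0474055785728025 lat 0.001454539281996494 [ 0.18 -0.39  1.73 -0.07  1.63  0.38]
0.65 [-7.32  0.23 -0.07  0.2  -0.29  5.98]
0.79 [-4.82  0.23 -0.07  0.19 -0.51  3.93]
0.92 [-2.32  0.23 -0.08  0.18 -0.46  1.87]
1.05 [ 0.18  0.23 -0.08  0.17 -0.14 -0.16]Traceback (most recent call last):
  File "<stdin>", line 1, in <module>
  File "fit3.py", line 1, in <module>
    from fit2 import *
  File "fit2.py", line 6, in <module>
    v,r=fit(obs); a=v[2]; P=pts(v); ry=np.array([np.sin(a),-np.cos(a),0]); px=np.array([np.cos(a),np.sin(a),0])
        ~~~^^^^^
  File "h.py", line 24, in fit
    r=least_squares(f,v0,loss="soft_l1"); return r.x,f(r.x).reshape(-1,2)
    return func(*args, **kwargs)
    result = trf(vector_fun.fun, vector_fun.jac, x0, f0, J0, lb, ub, ftol, xt
[... 998 characters left out ...]
for f_eval in f_evals]
                                    ^^^^^^^
    f = np.atleast_1d(self.fun(x, *self.args, **self.kwargs))
                      ~~~~~~~~^^^^^^^^^^^^^^^^^^^^^^^^^^^^^^
    return np.atleast_1d(self.fun(x))
                         ~~~~~~~~^^^
    return self.f(x, *self.args, **self.kwargs)
           ~~~~~~^^^^^^^^^^^^^^^^^^^^^^^^^^^^^^
  File "h.py", line 23, in f
    P=pts(v); return np.concatenate([(project(c,P[k],T)[0]-uv)*w for c,k,uv,w,T in obs])
                                      ~~~~~~~^^^^^^^^^^
  File "h.py", line 6, in project
    ci=imaging.camera_info(c); T=ci["camera_from_world"] if T is None else T
ValueError: time passes only in moves, steps and waits
```

```bash
python3 - <<'E'
from cell import env, imaging
import cv2
im=imaging.snapshot("scene"); cv2.imwrite("pics/s2.png",cv2.resize(im[120:310,140:350],None,fx=3,fy=3,interpolation=3))
s=env.get_state(); print(s["wrist_force"],s["gripper_force"],s["finger_gap"],s["tcp_pos"])
E
```

```text
[12.766613   -9.98269902 -3.26397965] 39.97255504131317 0.12777334301636845 [0.47322334 0.09387294 0.19045837]
```

View pics/s2.png

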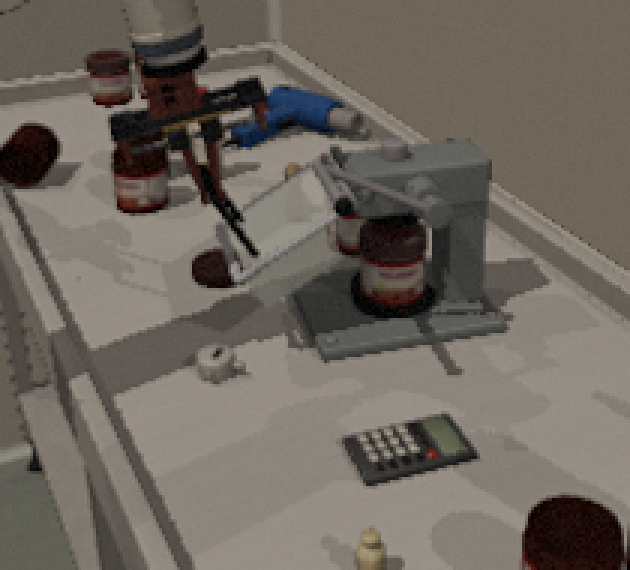

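The picture shows the guard open at about 60° (panel edge from (340,210) to (238,275)), with the fingers holding its handle at about (215,195). The lever is at its rest (ball at (345,205)), and the jar stands in its nest at (393,265) with the other things in place. I'm handing it in.

```bash
python3 -c "
from cell import env
print(env.finish_job())"
```

```text
the job is handed in; nothing more can be done
None
```

The job is handed in, with no verdict returned: the lever went down to its stop, was held there, and was eased back up over about 3 s; the guard is now held in the fingers at about 60° (estimated 1.047 rad), with the jar and the other things where they were.

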